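Push the sample box down the loading lane

ROBOT

A 6-joint arm with a two-finger parallel gripper is mounted at the origin on the work surface. World frame = base frame: x ahead of the robot, y to its left, z up, the work surface at z = 0. Lengths are in mm, angles in degrees, forces in N, time in s.
With the tool pointing down it reaches from about 250 to 800 mm from the base axis. Payload 3.9 kg.
Tool frame: the origin (TCP) lies at the very end of the fingers, on their centre line; the grasp point (between the pads) lies 19 mm behind it; z points along the fingers, y is the direction in which the jaws open and shut (so a half turn about z gives the same grasp; the last joint's range is limited). The gripper opens to 85 mm and grips with 20 to 120 N. Pads are 22 mm wide; open, the fingers measure 114 mm over their backs; the gripper's body (76 mm by 85 mm) begins 54 mm behind the grasp point. The pads swing forward as they close: fully open they stand 13 mm farther back than shut.
Start: joints at [-71.906, 14.897, -7.913, 67.191, 0, 90], TCP at [163.048, -499.03, 231.304] pointing down, gripper open.
Joint ranges: [-159.42, 159.42], [-47.68, 98.78], [-73.54, 78.23], [-108.79, 121.32], [-90, 84.71], [-180, 180]. Speed limits (degrees/s): [147.25, 147.25, 180, 180, 180, 180].

INTERFACE

Orientations are given as [roll, pitch, yaw] about the fixed x, y, z axes, in that order (R = Rz(yaw) Ry(pitch) Rx(roll)).
In Python, from rig import robot gives the robot as it stands.
- The arm moves only by the shell command python3 -m inch 'ROWS' [FORCE]. ROWS is JSON, one flat list of numbers, 5 for each row, row after row: the shift along the tool's x, y, z in m, then the turn about the tool's z in degrees, then the finger opening in m, from 0 to 0.0854. A call has 1 to 12 rows; each row is the pose to reach, as a shift and turn from the pose measured when the call began, along the tool's axes at that moment; what a row does not reach only later rows make up. A row lasts 1/12 s, in which the tool goes at most 41.7 mm and 7.16 degrees, less where a joint would pass 70% of its speed; a pose out of reach is approached as far as the arm can. A call with a gripper value outside its range is refused whole. The fingers move at their own pace and stop on an object; FORCE is the grip in N (left out, the last holds). Time passes only in rows, so rows that repeat a pose let the fingers close. It gives the time, the measured TCP pose, the force and the opening at its end, in the units of the state.
- robot.get_obs(): the state, without advancing time (a new reading comes with each control period).
- robot.camera(name): name is "scene" or "top" or "wrist"; returns the picture (400x640x3 uint8, red, green, blue); there is no depth.
- robot.calibration(name): a dict with "vfov" (degrees; the focal length in pixels is half the picture's height over the tangent of half this angle, whatever the lens; pixels are square), "cx", "cy" (the principal point, pixels), "R" (3x3) and "t" (3): a world point X has camera coordinates R X + t. Camera axes: x right, y down, z forward; pixel columns grow to the right and rows downward; lengths in mm; the calibration is good to about 2 mm. A picture is of the moment at which its call begins: read the wrist's pose just before it. calibration takes no time and is no camera call; for the wrist camera it gives the pose at the moment of the call.
- robot.hand_in(): hands the job in, once; it reports no verdict.
The state is a dict: "t": time; "joints": joint angles; "qd": joint speeds; "tau": joint torques, N m; "tcp_pos": TCP position; "ee_rot": TCP orientation; "wrist_force": force on the tool from outside, world axes, zero at the start; "moment": the same for the moment, N m; "grip_width": finger opening in mm.
Only numpy, scipy, OpenCV 4.12 (cv2) and the standard library are available. Lean on these libraries where they do the work, as an engineer would, in place of code of your own. Each camera call takes 0.05 s, during which the arm holds its last target. There are 200 camera calls.

TASK

Gently push the blue-lidded sample box with the fingertips down the lane with the green bay, until it stands straight and wholly inside the green bay, then back away. Neither the box nor the robot may touch the lane's two dark guide rails; the box is only pushed, never gripped, lifted or tipped, and everything else on the bench stays where it is.

Things in the scene. Friction and masses are not known exactly. Their poses are not given: they have to be found in the camera images.
- blue_box: The box to push: closed white sample box, blue lid, 80 long (x) by 60 wide (y) by 55 high mm, 0.17 to 0.35 kg, flat upright sides; it slides on the lane floor and stops when no longer pushed. Origin: centre of underside. Starts on the lane's approach, before the rails, its x axis within 0.12 rad of the lane's x, up to 10 mm off the centre line.
- green_lane: Fixed white lane, 360 (x) by 100 (y) mm, its floor top 4 mm above its origin and 7 above the bench. Origin: centre of underside; +x the way of travel, +y left. Rails 18 high (above the floor) from x = -30 to 180, 84 mm apart: 12 mm each side of a centred box. x = -180 to -30: open approach. Green bay: x = 50 to 170, full width. No end stop.
- green_bay (a point): Centre of the green bay, on the floor of the green lane (lane x = +110, y = 0); axes as the lane's. The bay is 120 mm long along x.
- green_rail_left: Left (+y) dark steel guide rail of the green lane, fixed: 210 long by 8 wide by 18 high mm, origin at the centre of its underside on the lane floor (lane x = +75, y = +46). Must not be touched.
- green_rail_right: Right (-y) guide rail of the green lane, the same, at lane y = -46. Must not be touched.
- yellow_lane: The same kind of lane with a yellow bay and its own rails, parallel to the green lane and 116 mm beside it (on the one side or the other). Not used. Same origin and axes.
- orange_box: White sample box with an orange lid, 80 x 60 x 55 mm, standing in the yellow lane. Origin at the centre of its underside. Bystander: must not be moved.
- green_bottle: Green bottle, 62 mm across, 150 high, beyond the lanes as seen from the robot. Origin under its centre. Bystander: must not be moved.
- amber_bottle: Amber bottle, 60 mm across, 130 high, beyond the lanes. Origin under its centre. Bystander: must not be moved.
- vial_a: Small clear vial with an orange cap, 28 mm across, 50 high, beyond the lanes between the bottles. Origin under its centre. Bystander: must not be moved.
- vial_b: Second such vial, standing in the yellow bay. Bystander: must not be moved.
- beaker: Glass beaker, 68 mm across, 80 high, past the far (bay) end of the lanes. Origin under its centre. Bystander: must not be moved.
Mind the look-alikes: they are no part of the job. Leave any red look-alike of the blue_box alone.

How it is judged (in metres and radians):
At the end, for the whole second after the job is handed in: The blue-lidded box stands at rest on the floor of the green lane, its centre within 20 mm (along) of the centre of the green bay, so that it lies wholly inside the bay, within 14 mm of the centre line, and turned less than 0.15 rad from the lane (x of blue_box in the frame of green_bay between -0.02 and 0.02 m and y of blue_box in the frame of green_bay between -0.014 and 0.014 m and z of blue_box in the frame of green_bay between -0.003 and 0.003 m and angle between the x axis of blue_box and the x axis of green_lane, either way round below 0.15 rad and angle between blue_box's own z axis and vertical below 0.05 rad and linear speed of blue_box below 0.01 m/s); the robot touches nothing.
It fails at once if a guide rail of the green lane is touched by the box or the robot (over 0.2 N) (contact force between any of green_rail_left, green_rail_right and anything else above 0.2 N).
It fails at once if the blue-lidded box is lifted more than 5 mm off the lane floor or tipped more than 0.12 rad (z of blue_box in the frame of green_bay above 0.005 m or angle between blue_box's own z axis and vertical above 0.12 rad).
It fails at once if the blue-lidded box is gripped or shoved hard (over 15 N between fingers and box) (contact force between the fingers and blue_box above 15 N).
It fails at once if a bystander is moved (orange-lidded box over 8 mm, others over 10 mm) (distance of orange_box from where it was at the start of the episode above 0.008 m or distance of any of green_bottle, amber_bottle, vial_a, vial_b, beaker from where it was at the start of the episode above 0.01 m).
It also fails if it takes over 53 s, if anything falls off the work surface, if the arm or the gripper's body presses on something with over 40 N, if the wrist force passes 120 N, or if a joint passes its speed limit or range.

## Working session

There is one attempt and no reset: what is moved stays moved. The work goes in short steps, Python scripts to look and compute and a shell command to move; the robot and the scene stay as the last step left them, time stands still between calls to the robot, and variables do not carry over. Pictures are saved under pics/ and viewed, about 8 in all and at most 12, crops included, and the job is handed in when it is done.

```bash
ls; mkdir -p pics; python3 - <<'E'
from rig import robot
import cv2,numpy as np
o=robot.get_obs();print({k:np.round(v,2).tolist() for k,v in o.items()})
for n in("top","scene"):
    c=robot.calibration(n);print(n,c)
    cv2.imwrite(f"pics/{n}0.png",robot.camera(n)[:,:,::-1])
E
```

```text
pics
{'t': 0.0, 'joints': [-71.91, 14.93, -7.99, 67.19, -0.0, 90.0], 'qd': [-0.09, 0.05, 0.0, -0.12, -0.04, 0.09], 'tau': [0.0, -40.57, 25.39, 0.02, 0.0, -0.0], 'tcp_pos': [162.84, -498.37, 230.48], 'ee_rot': [-179.89, 0.0, 18.1], 'wrist_force': [-0.0, 0.77, -0.58], 'moment': [0.02, 0.0, -0.06], 'grip_width': 85.36}
top {'vfov': 48.14603208059151, 'cx': 321.2829532746506, 'cy': 200.1289054900813, 'R': array([[-0.02534869, -0.99947196,  0.02032839],
       [-0.99280389,  0.02278844, -0.11756324],
       [ 0.11703791, -0.02316218, -0.99285731]]), 't': array([  32.23556203,  500.3670476 , 1383.48935343])}
scene {'vfov': 48.89203336419478, 'cx': 318.3850742545378, 'cy': 200.86430956018202, 'R': array([[-0.74581855,  0.66606216,  0.01076497],
       [ 0.4583134 ,  0.5247867 , -0.71731984],
       [-0.48342891, -0.53005671, -0.69666087]]), 't': array([ 317.16817614, -212.75938798, 1364.59705258])}
```

View pics/top0.png

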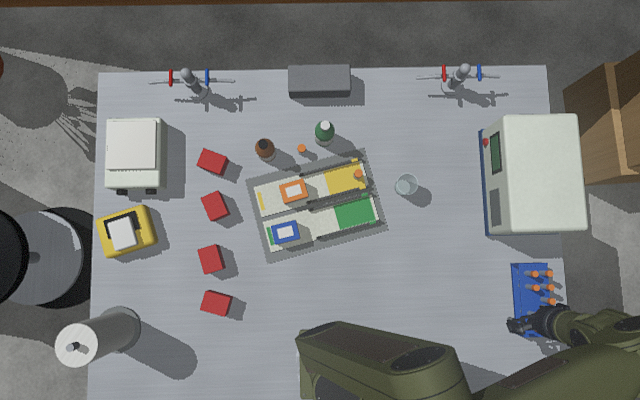

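View pics/scene0.png

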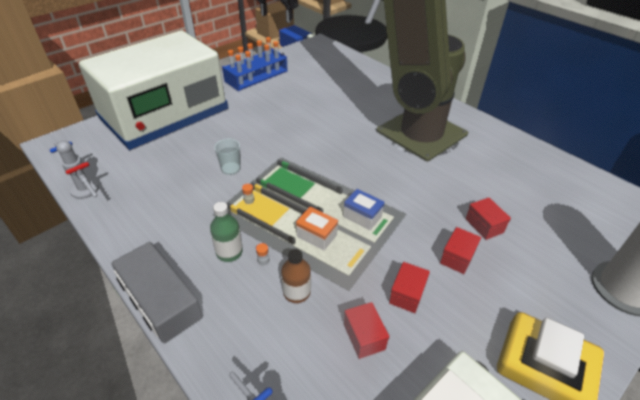

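The top view shows the blue box at (285,232), at the start of the green lane, with the green bay at (356,213). Look-alikes are the orange box (293,190), four red blocks at (212,162), (215,206), (211,259) and (216,302), and the blue rack (530,300). I choose (285,232) because it has a blue lid and stands in the lane with the green bay. Travel is to image right, about world −y.

```bash
cat > h.py <<'E'
from rig import robot
import cv2,numpy as np
def cast(c,uv,z):
    f=200/np.tan(np.radians(c["vfov"]/2)); R=np.array(c["R"]);t=np.array(c["t"])
    uv=np.asarray(uv,float).reshape(-1,2)
    d=np.c_[(uv[:,0]-c["cx"])/f,(uv[:,1]-c["cy"])/f,np.ones(len(uv))]@R
    o=-R.T@t
    return o+d*((z-o[2])/d[:,2])[:,None]
def blob(im,lo,hi,roi=None,k=0):
    h=cv2.cvtColor(im,cv2.COLOR_RGB2HSV); m=cv2.inRange(h,lo,hi)
    if roi: 
        q=np.zeros_like(m); x0,y0,x1,y1=roi; q[y0:y1,x0:x1]=m[y0:y1,x0:x1]; m=q
    if k: m=cv2.morphologyEx(m,cv2.MORPH_CLOSE,np.ones((k,k),np.uint8))
    cs=cv2.findContours(m,cv2.RETR_EXTERNAL,cv2.CHAIN_APPROX_NONE)[0]
    return max(cs,key=cv2.contourArea) if cs else None
GREEN=((50,100,60),(85,255,255)); BLUE=((105,110,60),(128,255,255))
def rect(c,cnt,z):
    p=cast(c,cnt,z)[:,:2].astype(np.float32)
    (cx,cy),(w,h),a=cv2.minAreaRect(p)
    b=cv2.boxPoints(((cx,cy),(w,h),a)); e=[b[1]-b[0],b[2]-b[1]]
    e=e[int(np.linalg.norm(e[1])>np.linalg.norm(e[0]))]
    return np.array([cx,cy]),sorted([w,h]),np.degrees(np.arctan2(e[1],e[0]))%180
E
python3 - <<'E'
from h import *
c=robot.calibration("top"); im=cv2.imread("pics/top0.png")[:,:,::-1].copy()
for nm,col,roi,z in(("bay",GREEN,(325,185,390,240),7),("lid",BLUE,(262,215,310,250),62)):
    b=blob(im,*col,roi); print(nm,cv2.boundingRect(b),rect(c,b,z))
cv2.imwrite("pics/crop0.png",cv2.resize(im[140:270,230:420,::-1],None,fx=4,fy=4,interpolation=cv2.INTER_CUBIC))
c=robot.calibration("wrist");print(c)
E
```

```text
bay (334, 197, 41, 32) (array([461.90377808, -83.84428406]), [74.33092498779297, 116.26686096191406], np.float32(104.13849))
lid (271, 221, 29, 23) (array([401.82022095, 134.10586548]), [56.32028579711914, 76.98310089111328], np.float32(102.72403))
{'vfov': 69.14208770200328, 'cx': 320.4924597922986, 'cy': 205.53705447308676, 'R': array([[ 0.31124361, -0.95032907, -0.00144336],
       [-0.89885295, -0.294877  ,  0.32420815],
       [-0.30853005, -0.09961034, -0.94598467]]), 't': array([-524.02564628,  -43.47341718,  380.06167649])}
```

View pics/crop0.png

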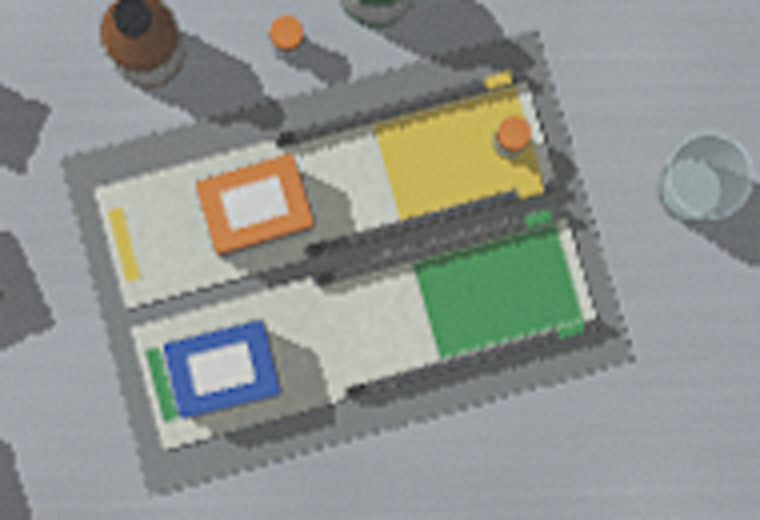

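The crop confirms the choice: a white box with a blue lid, at crop (222,368), on the lane whose bay at (500,295) is green. Next I go to a viewing pose above the lane.

```bash
python3 -m inch '[0.035,-0.038,0,-7,0.03, 0.07,-0.076,0,-14,0.03, 0.105,-0.115,0,-21,0.03, 0.14,-0.153,0,-28,0.03, 0.175,-0.191,0,-36,0.03, 0.21,-0.23,0,-43,0.03, 0.245,-0.268,0,-50,0.03, 0.28,-0.306,0,-57,0.03, 0.316,-0.344,0,-64,0.03, 0.351,-0.383,0,-71,0.03, 0.386,-0.421,0,-78,0.03, 0.421,-0.459,0,-86,0.03]' 20; python3 -c "
from rig import robot;o=robot.get_obs();print(o['tcp_pos'],o['ee_rot'],o['joints'])"
```

```text
t: 1.1
tcp_pos: [369.4, -41.5, 231.2]
ee_rot: [-180.0, -0.1, 103.6]
wrist_force: [1.8, -1.3, -0.7]
grip_width: 29.7
[369.37019289 -41.51966026 231.15576564] [-1.79997027e+02 -8.77501939e-02  1.03609649e+02] [ -6.48365985  -0.19693201 -25.92871089  64.3011599    0.0813878
  69.90666521]
```

```bash
python3 -m inch '[0.03,0.025,0,0,0.03, 0.06,0.05,0,0,0.03, 0.095,0.076,0,-0.5,0.03, 0.095,0.076,0,-0.5,0.03, 0.095,0.076,0,-0.5,0.03, 0.095,0.076,0,-0.5,0.03]'; python3 - <<'E'
from h import *
c=robot.calibration("wrist"); im=robot.camera("wrist"); cv2.imwrite("pics/w1.png",im[:,:,::-1])
for nm,col,z in(("bay",GREEN,7),("lid",BLUE,62)):
    b=blob(im,*col); print(nm,cv2.boundingRect(b),rect(c,b,z))
E
```

```text
t: 1.6
tcp_pos: [420.1, 68.5, 230.8]
ee_rot: [-179.9, -0.1, 104.2]
wrist_force: [-0.5, 0.3, -0.4]
grip_width: 30.2
bay (296, 243, 57, 72) (array([461.94781494, -82.80654907]), [79.63080596923828, 120.01368713378906], np.float32(104.25742))
lid (293, 78, 60, 81) (array([402.42144775, 136.30105591]), [58.86585998535156, 78.92833709716797], np.float32(102.71614))
```

View pics/w1.png

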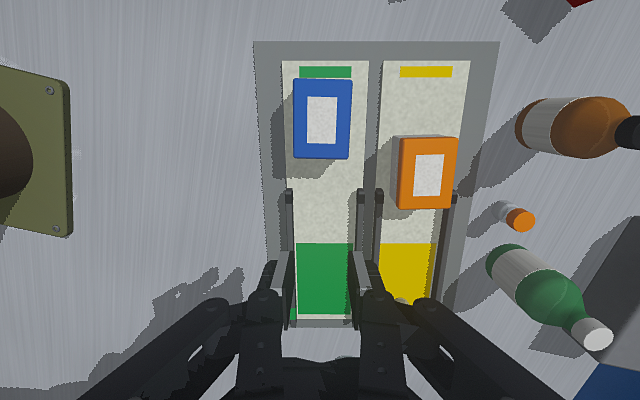

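```bash
python3 - <<'E'
from h import *
c=robot.calibration("wrist"); im=cv2.imread("pics/w1.png")[:,:,::-1].copy()
d=np.array([np.cos(np.radians(-75.8)),np.sin(np.radians(-75.8))]); l=np.array([-d[1],d[0]])
B=np.array([461.9,-83])
g=im.astype(int).max(2)
for r in list(range(62,76,3))+[165,170,175,180]:
    row=g[r,262:390]; s=np.abs(np.diff(cv2.GaussianBlur(row.astype(np.float32)[None],(3,1),0)[0]))
    L=262+np.argmax(s[:40])+.5; R=262+95+np.argmax(s[95:115])+.5
    P=cast(c,[[L,r],[R,r]],7)[:,:2]-B
    print(r,L,R,np.round(P@l,1),np.round(P@d,1))
P=np.array([402.4,136.3])-B; print("box",P@d,P@l)
b=blob(im,*GREEN)[:,0]; P=cast(c,b,7)[:,:2]-B
print("bay along",np.percentile(P@d,[2,98]),"lat",np.percentile(P@l,[2,98]))
E
```

```text
62 281.5 368.5 [-49.5  49.8] [-288.  -287.8]
65 281.5 368.5 [-49.6  50. ] [-284.9 -284.7]
68 281.5 368.5 [-49.7  50.1] [-281.7 -281.6]
71 281.5 367.5 [-49.9  49.1] [-278.6 -278.4]
74 282.5 367.5 [-48.9  49.3] [-275.4 -275.3]
165 285.5 363.5 [-49.7  49.6] [-169.4 -169.3]
170 285.5 363.5 [-50.   49.9] [-162.9 -162.8]
175 271.5 362.5 [-68.3  48.9] [-156.4 -156.3]
180 286.5 362.5 [-49.2  49.2] [-149.8 -149.7]
box -227.19515469179274 -3.886088595539318
bay along [-59.56316204  58.6801571 ] lat [-40.09744947  39.10478563]
```

The wrist view shows the blue lid at (322,118), the bay at (324,279), and fingers clear of everything. Lane edges come out at ±50 mm, which matches the given size. The box is 227 mm before the bay centre, 4 mm right of centre, turned −1.5°. I go behind it and descend to just above rail height (25 mm).

```bash
python3 -m inch '[0.035,0,0,0,0.03, 0.07,0,0,0,0.03, 0.105,0,0,0,0.03, 0.14,0,0,0,0.03, 0.163,0,0.01,0,0.03, 0.163,0,0.045,0,0.03, 0.163,0,0.08,0,0.03, 0.163,0,0.115,0,0.03, 0.163,0,0.15,0,0.03, 0.163,0,0.18,0,0.03, 0.163,0,0.2,0,0.03, 0.163,0,0.203,0,0.03]'; python3 -m inch '[0,0,0,0,0.03, 0,0,0,0,0.03]'; cat >> h.py <<'E'
B=np.array([461.9,-83]);d=np.array([np.cos(np.radians(-75.8)),np.sin(np.radians(-75.8))]); l=np.array([-d[1],d[0]])
def look(fn):
    o=robot.get_obs(); P=np.array(o["tcp_pos"][:2])-B
    print("tcp along %.1f lat %.1f z %.1f yaw %.1f"%(P@d,P@l,o["tcp_pos"][2],o["ee_rot"][2]))
    for n in("wrist","top"):
        c=robot.calibration(n); im=robot.camera(n); cv2.imwrite(f"pics/{n}_{fn}.png",im[:,:,::-1])
        b=blob(im,*BLUE,roi=(255,170,400,260) if n=="top" else None)
        if b is not None:
            p,s,a=rect(c,b,62); print(n,"lid along %.1f lat %.1f"%((p-B)@d,(p-B)@l),"dims",np.round(s,1),"yaw %.1f"%(a-104.2),cv2.boundingRect(b))
E
python3 -c "from h import *;look('2')"
```

```text
t: 2.65
tcp_pos: [377.0, 222.4, 25.1]
ee_rot: [-179.5, 0.1, 103.9]
wrist_force: [0.1, 0.2, -0.4]
grip_width: 29.8
t: 2.82
tcp_pos: [376.8, 221.0, 25.5]
ee_rot: [-179.4, 0.1, 103.7]
wrist_force: [-0.7, -0.6, -0.1]
grip_width: 29.8
tcp along -315.6 lat -7.9 z 25.5 yaw 103.7
top lid along -225.2 lat -5.0 dims [56.3 76.9] yaw -1.5 (271, 221, 29, 23)
```

View pics/wrist_2.png

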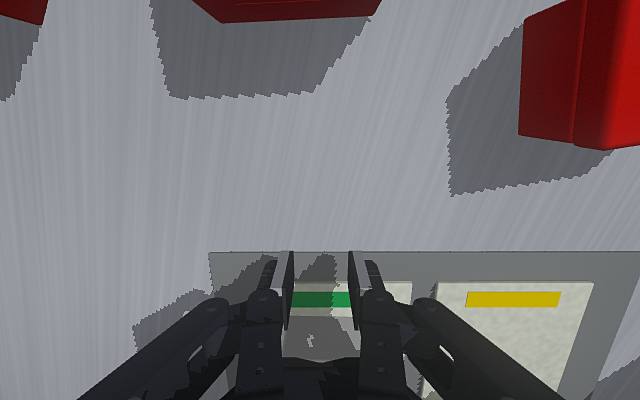

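```bash
python3 -m inch '[0,0.002,-0.003,-0.3,0.03, 0,0.004,-0.004,-0.5,0.03, -0.004,0.004,-0.004,-0.5,0.03, -0.009,0.004,-0.004,-0.5,0.03, -0.014,0.004,-0.004,-0.5,0.03, -0.019,0.004,-0.004,-0.5,0.03, -0.023,0.004,-0.004,-0.5,0.03, -0.026,0.004,-0.004,-0.5,0.03, -0.028,0.004,-0.004,-0.5,0.03, -0.028,0.004,-0.004,-0.5,0.03]'; python3 -c "from h import *;look('3')"
```

```text
t: 3.75
tcp_pos: [388.7, 195.7, 30.3]
ee_rot: [-179.6, 0.0, 104.3]
wrist_force: [0.2, -0.7, 0.2]
grip_width: 30.1
tcp along -288.1 lat -2.6 z 30.3 yaw 104.3
wrist lid along -265.8 lat -3.5 dims [27.7 38.3] yaw -89.6 (281, 316, 80, 47)
top lid along -224.0 lat -4.4 dims [56.3 74.4] yaw -1.3 (272, 220, 28, 24)
```

```bash
python3 -m inch '[-0.0025,0,0.001,0,0.03, -0.005,0,0.001,0,0.03, -0.0075,0,0.001,0,0.03, -0.01,0,0.001,0,0.03, -0.0125,0,0.001,0,0.03, -0.015,0,0.001,0,0.03, -0.0175,0,0.001,0,0.03, -0.02,0,0.001,0,0.03, -0.0225,0,0.001,0,0.03, -0.025,0,0.001,0,0.03, -0.0275,0,0.001,0,0.03, -0.03,0,0.001,0,0.03]'; python3 -c "from h import *;look('4')"
```

```text
t: 4.85
tcp_pos: [396.2, 166.8, 29.4]
ee_rot: [-179.6, 0.0, 104.3]
wrist_force: [-1.1, 0.5, -0.4]
grip_width: 30.4
tcp along -258.3 lat -2.4 z 29.4 yaw 104.3
wrist lid along -242.6 lat -3.3 dims [31.4 38. ] yaw -89.5 (281, 302, 80, 55)
top lid along -195.6 lat -3.1 dims [55.5 57.9] yaw 0.5 (283, 218, 23, 22)
```

View pics/wrist_4.png

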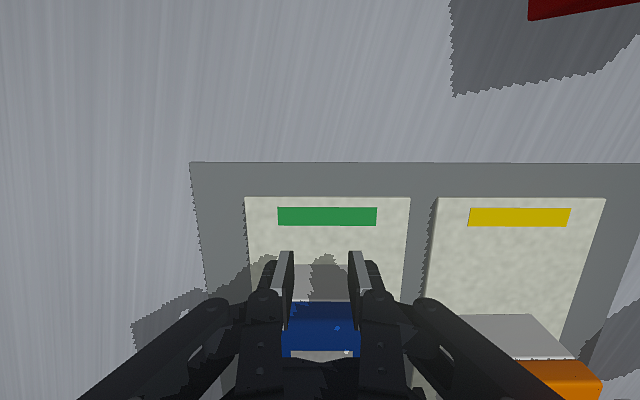

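The box is in contact and following: the lid's rear edge at row ~302 is square between the fingers. I keep pushing gently, about 40 mm/s.

```bash
python3 -m inch '[-0.003,0,0,0,0.03, -0.006,0,0,0,0.03, -0.009,0,0,0,0.03, -0.012,0,0,0,0.03, -0.015,0,0,0,0.03, -0.018,0,0,0,0.03, -0.021,0,0,0,0.03, -0.024,0,0,0,0.03, -0.027,0,0,0,0.03, -0.03,0,0,0,0.03, -0.033,0,0,0,0.03, -0.036,0,0,0,0.03]'; python3 -c "from h import *;look('5')"
python3 -m inch '[-0.003,0,0,0,0.03, -0.006,0,0,0,0.03, -0.009,0,0,0,0.03, -0.012,0,0,0,0.03, -0.015,0,0,0,0.03, -0.018,0,0,0,0.03, -0.021,0,0,0,0.03, -0.024,0,0,0,0.03, -0.027,0,0,0,0.03, -0.03,0,0,0,0.03, -0.033,0,0,0,0.03, -0.036,0,0,0,0.03]'; python3 -c "from h import *;look('6')"
```

```text
t: 5.95
tcp_pos: [405.2, 131.3, 29.5]
ee_rot: [-179.6, 0.1, 104.3]
wrist_force: [-0.0, 1.4, 0.1]
grip_width: 30.1
tcp along -221.6 lat -2.4 z 29.5 yaw 104.3
wrist lid along -206.2 lat -3.3 dims [31.9 38. ] yaw -89.5 (281, 301, 80, 56)
top lid along -153.2 lat -3.1 dims [47.1 56.2] yaw -90.4 (298, 215, 20, 21)
t: 7.05
tcp_pos: [414.2, 95.6, 29.5]
ee_rot: [-179.6, 0.1, 104.2]
wrist_force: [0.7, 0.3, -1.2]
grip_width: 29.8
tcp along -184.9 lat -2.4 z 29.5 yaw 104.2
wrist lid along -169.4 lat -3.4 dims [32.  38.1] yaw -89.6 (281, 301, 80, 56)
top lid along -110.0 lat -3.0 dims [35.6 56.5] yaw -92.6 (314, 212, 15, 20)
```

```bash
python3 - <<'E'
from h import *
c=robot.calibration("scene"); im=robot.camera("scene"); cv2.imwrite("pics/scene_6.png",im[:,:,::-1])
b=blob(im,*BLUE,roi=(270,130,400,240)); p,s,a=rect(c,b,62); print((p-B)@d,(p-B)@l,s,a-104.2,cv2.boundingRect(b))
cv2.imwrite("pics/s6.png",cv2.resize(im[120:280,200:420,::-1],None,fx=3,fy=3))
E
```

```text
-111.91721663904744 10.836268031385368 [38.9638671875, 73.26451110839844] -61.138947 (312, 176, 18, 21)
```

View pics/s6.png

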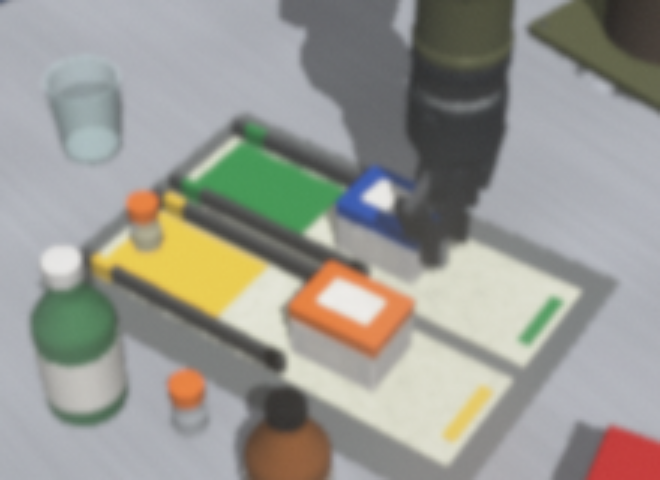

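The scene crop shows the box straight and just entering the rails, with the blue lid at (385,205) and a clear gap to both rails. I push on, easing slightly toward the centre.

```bash
python3 -m inch '[-0.003,0,0,0,0.03, -0.0065,0,0,0,0.03, -0.01,0,0,0,0.03, -0.0135,0,0,0,0.03, -0.017,0,0,0,0.03, -0.0205,0,0,0,0.03, -0.024,0.0005,0,0,0.03, -0.0275,0.0005,0,0,0.03, -0.031,0.0005,0,0,0.03, -0.0345,0.001,0,0,0.03, -0.038,0.001,0,0,0.03, -0.041,0.001,0,0,0.03]'; python3 -c "from h import *;look('7')"
python3 -m inch '[-0.003,0,0,0,0.03, -0.0065,0,0,0,0.03, -0.01,0,0,0,0.03, -0.0135,0,0,0,0.03, -0.017,0,0,0,0.03, -0.0205,0,0,0,0.03, -0.024,0.0005,0,0,0.03, -0.0275,0.0005,0,0,0.03, -0.031,0.0005,0,0,0.03, -0.0345,0.001,0,0,0.03, -0.038,0.001,0,0,0.03, -0.041,0.001,0,0,0.03]'; python3 -c "from h import *;look('8')"
```

```text
t: 8.2
tcp_pos: [425.6, 55.6, 29.7]
ee_rot: [-179.6, 0.2, 104.2]
wrist_force: [0.0, 1.1, -0.7]
grip_width: 29.9
tcp along -143.3 lat -1.2 z 29.7 yaw 104.2
wrist lid along -127.7 lat -2.2 dims [32.1 38.1] yaw -89.6 (281, 301, 80, 56)
top lid along -59.2 lat -1.5 dims [19.7 57.7] yaw -96.4 (333, 207, 9, 20)
t: 9.3
tcp_pos: [436.9, 15.5, 29.9]
ee_rot: [-179.6, 0.2, 104.1]
wrist_force: [-0.6, 1.4, -2.1]
grip_width: 30.0
tcp along -101.6 lat -0.1 z 29.9 yaw 104.1
wrist lid along -85.8 lat -1.1 dims [32.2 38.2] yaw -89.7 (281, 301, 80, 56)
top lid along -11.2 lat -18.6 dims [ 3.1 21.6] yaw 73.9 (353, 214, 2, 8)
```

```bash
python3 -m inch '[-0.003,0,0,0,0.03, -0.0065,0,0,0,0.03, -0.01,0,0,0,0.03, -0.0135,0,0,0,0.03, -0.017,0,0,0,0.03, -0.0205,0,0,0,0.03, -0.024,0,0,0,0.03, -0.027,0,0,0,0.03, -0.03,0,0,0,0.03, -0.033,0,0,0,0.03, -0.035,0,0,0,0.03, -0.036,0,0,0,0.03]'
python3 -m inch '[0.005,0,0,0,0.03, 0.015,0,0,0,0.03, 0.03,0,0,0,0.03, 0.04,0,-0.02,0,0.03, 0.055,0,-0.05,0,0.03, 0.07,0,-0.08,0,0.03, 0.085,0,-0.11,0,0.03, 0.1,0,-0.14,0,0.03, 0.12,0,-0.16,0,0.03, 0.12,0,-0.16,0,0.03]'; python3 -c "from h import *;look('9')"
```

```text
t: 10.4
tcp_pos: [445.9, -20.0, 30.2]
ee_rot: [-179.7, 0.3, 104.1]
wrist_force: [0.6, 1.9, -0.3]
grip_width: 29.7
t: 11.23
tcp_pos: [419.6, 100.9, 194.0]
ee_rot: [179.8, 0.2, 104.3]
wrist_force: [0.3, 1.6, 1.1]
grip_width: 30.1
tcp along -188.7 lat 4.1 z 194.0 yaw 104.3
wrist lid along -21.2 lat -0.7 dims [59.1 87.8] yaw 0.0 (291, 300, 52, 61)
top lid along -12.6 lat -1.0 dims [59.7 78.8] yaw 0.0 (337, 200, 30, 25)
```

View pics/wrist_9.png

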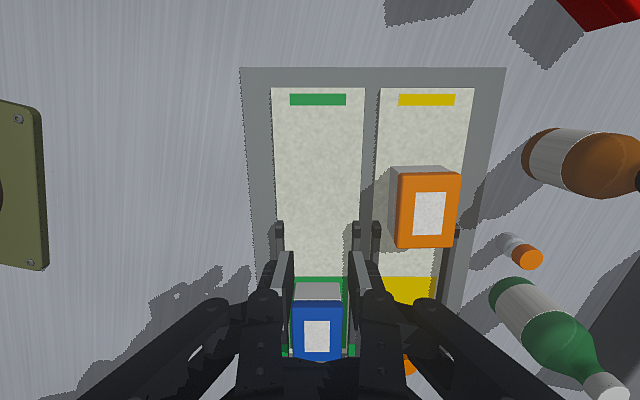

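The box is straight, about 13 mm short of the bay centre and 1 mm off the line. One more small push of about 13 mm is needed.

```bash
python3 -m inch '[-0.03,-0.002,0,0,0.03, -0.06,-0.004,0,0,0.03, -0.075,-0.0045,0.02,0,0.03, -0.08,-0.0045,0.05,0,0.03, -0.08,-0.0045,0.08,0,0.03, -0.08,-0.0045,0.105,0,0.03, -0.08,-0.0045,0.125,0,0.03, -0.08,-0.0045,0.14,0,0.03, -0.08,-0.0045,0.15,0,0.03, -0.08,-0.0045,0.155,0,0.03, -0.08,-0.0045,0.158,0,0.03, -0.08,-0.0045,0.158,0,0.03]'; python3 -c "from h import *;look('10')"
```

```text
t: 12.33
tcp_pos: [431.5, 18.4, 31.7]
ee_rot: [-179.6, 0.3, 104.2]
wrist_force: [0.1, 0.4, 0.4]
grip_width: 30.1
tcp along -105.7 lat -4.6 z 31.7 yaw 104.2
wrist lid along -69.4 lat -5.5 dims [ 1.3 13.5] yaw -89.6 (307, 359, 28, 3)
top lid along 3.8 lat -0.9 dims [46.2 59.8] yaw -90.4 (350, 200, 17, 23)
```

```bash
python3 -m inch '[-0.005,0.002,0.001,0,0.03, -0.012,0.0035,0.001,0,0.03, -0.02,0.0035,0.001,0,0.03, -0.026,0.0035,0.001,0,0.03, -0.031,0.0035,0.001,0,0.03, -0.035,0.0035,0.001,0,0.03, -0.039,0.0035,0.001,0,0.03, -0.042,0.0035,0.001,0,0.03, -0.045,0.0035,0.001,0,0.03, -0.048,0.0035,0.001,0,0.03, -0.051,0.0035,0.001,0,0.03, -0.053,0.0035,0.001,0,0.03]'
python3 -m inch '[0.005,0,0,0,0.03, 0.015,0,0,0,0.03, 0.03,0,0,0,0.03, 0.04,0,-0.02,0,0.03, 0.055,0,-0.05,0,0.03, 0.08,0,-0.09,0,0.03, 0.11,0,-0.13,0,0.03, 0.14,0,-0.17,0,0.03, 0.17,0,-0.2,0,0.03, 0.2,0,-0.2,0,0.03, 0.2,0,-0.2,0,0.03, 0.2,0,-0.2,0,0.03]'; python3 -c "
from h import *
look('11')
im=cv2.imread('pics/top_11.png');cv2.imwrite('pics/t11.png',cv2.resize(im[140:270,230:420],None,fx=4,fy=4,interpolation=cv2.INTER_CUBIC))"
```

```text
t: 13.43
tcp_pos: [449.1, -32.1, 32.0]
ee_rot: [-179.8, 0.3, 104.2]
wrist_force: [-0.5, 2.5, 0.9]
grip_width: 30.2
t: 14.43
tcp_pos: [400.5, 165.5, 232.2]
ee_rot: [-180.0, 0.3, 104.5]
wrist_force: [-0.3, -0.5, -0.8]
grip_width: 29.6
tcp along -256.0 lat 1.4 z 232.2 yaw 104.5
wrist lid along -28.1 lat -0.5 dims [50.6 58.4] yaw -89.6 (298, 331, 43, 30)
top lid along -0.1 lat -0.6 dims [59.7 78.7] yaw -0.2 (341, 199, 30, 25)
```

View pics/t11.png

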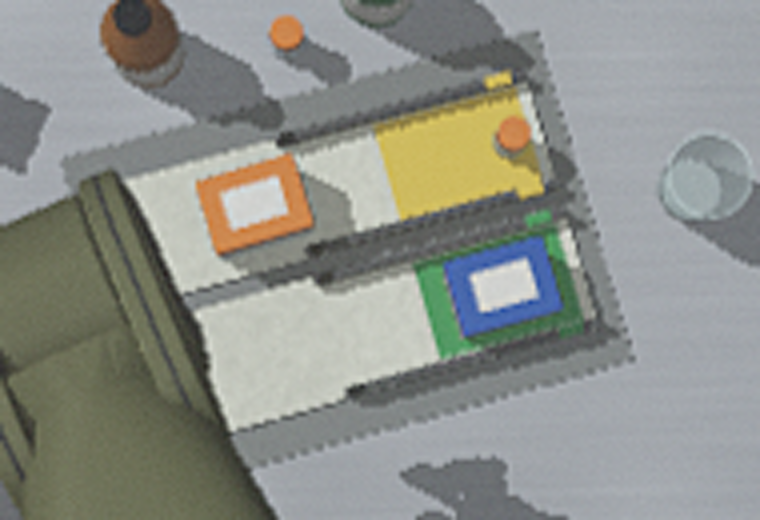

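The top crop shows the blue box straight inside the green bay, with green on all visible sides and its lid at (503,287). The other things in the crop are at the same pixels as before, and the arm is clear. I hand in.

```bash
python3 -c "from rig import robot;print(robot.hand_in())"
```

```text
the job is handed in; nothing more can be done
None
```

I pushed the blue-lidded box with two fingertips, held 30 mm apart and just above rail height, about 227 mm down the green lane into the bay. I then backed the arm up and away and handed in at about 14.5 s. No verdict was reported.

**Box position:** the top camera put the box at −0.1 mm along and −0.6 mm across from the bay centre, turned −0.2°. The finger position at the end of the push predicts about 0 mm along, which agrees. The last wrist view gave −28 mm along, but the gripper hid part of the lid there, so I did not use it. Its across value, −0.5 mm, agrees.

**Forces and bystanders:** wrist force readings between moves stayed under 3 N. I had no direct reading of rail or fingertip contact. In the last top view the orange box, both vials, the beaker and the bottles appear in the same places as at the start, judged by eye.

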